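# Hang the dried scraper in the one block slot that fits it

### The arm

A 6-joint arm with a two-finger parallel gripper is mounted at the origin on the work surface. World frame = base frame: x ahead of the robot, y to its left, z up, the work surface at z = 0. Lengths are in m, angles in rad, forces in N, time in s.
With the tool pointing down it reaches from about 0.3 to 0.875 m from the base axis. Payload 4.2 kg.
Tool frame: the origin (TCP) lies at the very end of the fingers, on their centre line; the grasp point (between the pads) lies 19 mm behind it (env.pinch_z is the distance from the TCP to the grasp point, in m); z points along the fingers, y is the line along which they close (so a half turn about z gives the same grasp; the last joint's range is limited). The gripper opens to 85 mm and grips with 20 to 120 N. Pads are 22 mm wide; open, the fingers measure 114 mm over their backs; the gripper's body (76 mm by 85 mm) begins 54 mm behind the grasp point. The pads swing forward as they close: fully open they stand 13 mm farther back than shut.
Start: joints at [-1.291, 0.32, 1.565, -0, 1.257, -0.02], TCP at [0.17, -0.549, 0.231] pointing down, gripper open.
Joint ranges: [-3.11, 3.11], [-0.84, 2.01], [0.21, 2.61], [-1.34, 4.49], [0.05, 2.63], [-2.56, 2.56]. Speed limits (rad/s): [2.57, 2.57, 3.14, 3.14, 3.14, 3.14].

### API

Orientations are given as a unit quaternion [w, x, y, z].
In Python, from workcell import readout, viewer, order, env gives the robot as it stands.
- The arm moves only by the tool play_rows, never from a script. Its argument "commands" is a list of rows, each an object of numbers: "rx", "ry", "rz": the turn, a rotation vector about the world's x, y, z in rad; "dx", "dy", "dz": the shift along the world's x, y, z in mm; "grip": the finger opening in mm, from 0 to 85.4. A call has 1 to 5 rows; each row is the pose to reach, as a shift and turn from the pose commanded when the call began; what a row does not reach only later rows make up. A row lasts 1/8 s, in which the tool goes at most 62.5 mm and 10.7 degrees, less where a joint would pass 70% of its speed; a pose out of reach is approached as far as the arm can. A call with a gripper value outside its range is refused whole. The fingers move at their own pace and stop on an object; the grip force is fixed at half the most. Time passes only in rows, so rows that repeat a pose let the fingers close. It gives the time, the measured TCP pose, the force, the opening and the grip force at its end, in the units of the state.
- readout.get_obs(): the state, without advancing time (a new reading comes with each control period).
- viewer.camera(name): name is "scene" or "top" or "wrist"; returns the picture (400x640x3 uint8, blue, green, red); there is no depth.
- viewer.calibration(name): a dict with "fx", "fy", "cx", "cy" (pixels), "D" ([k1, k2, p1, p2, k3] as OpenCV has them; the pictures are not rectified), "R" (3x3) and "t" (3): a world point X has camera coordinates R X + t. Camera axes: x right, y down, z forward; pixel columns grow to the right and rows downward; lengths in m; the calibration is good to about 2 mm. A picture is of the moment at which its call begins: read the wrist's pose just before it. calibration takes no time and is no camera call; for the wrist camera it gives the pose at the moment of the call.
- order.job_done(): hands the job in; it is judged then, once.
The state is a dict: "time_s": time; "joints": joint angles; "joint_vel": joint speeds; "effort": joint torques, N m; "ee_pos": TCP position; "ee_rot": TCP orientation; "contact_force": force on the tool from outside, world axes, zero at the start; "ft_torque": the same for the moment, N m; "opening": finger opening in m; "finger_force": force on a finger pad.
Only numpy, scipy, OpenCV 4.12 (cv2) and the standard library are available. Lean on these libraries where they do the work, as an engineer would, in place of code of your own. Each camera call takes 0.05 s, during which the arm holds its last target. There are 200 camera calls.

### The job

Take the griddle scraper nearest to you out of the drainer and hang it in the wooden tool block, in the first slot, counting up from the shortest, that takes its blade all the way, so that both ends of its crossbar rest level on the wood. The four handles are alike and the blades are hidden in the drainer, so feel your way up the slots: where the blade is refused do not force it, lift it and try the next longer one, and lower it home without dropping it. Let go, and do not disturb the other scrapers or the spice jar.

Things in the scene. Friction and masses are not known exactly. Their poses are not given: they have to be found in the camera images.
- drainer: Cutlery drainer, fixed: grey plastic box with a flat white slotted top, 182 (x) x 104 (y) x 100 mm high; origin at the centre of its underside. Four slots in its top, 9 mm along x, 82 mm along y, at x = -63 (front, nearest the robot), -21, 21 and 63 mm, y = 0. A scraper hangs upright in each, the underside of its handle resting on the top.
- block: Beech tool block, fixed, 166 (x) x 104 (y) x 98 mm high; origin at the centre of its underside. Six straight upright slots in its top, 91 mm deep, 7 mm wide along x, centred at y = 0 and x = -67.5, -40.5, -13.5, 13.5, 40.5, 67.5 mm; their lengths along y in that order: 28, 38, 48, 58, 68, 78 mm (shortest nearest the robot).
- slot_shortest (a point): Centre of the mouth of the block's shortest slot, on its top face. A blade has 2 mm to spare along y in its own slot; the next shorter one is 8 mm too short and refuses it at the mouth. In a longer slot than its own a scraper sinks in with its crossbar, down to the handle, and does not hang right. Steel on wood is a hard contact: touch down at 20 mm/s or less.
- scraper_a: Steel griddle scraper, loose, handle up in the drainer, axes along the drainer's. Origin: underside of the crossbar at its middle; z up the handle. Blade: 65 mm down from the origin, flat in the y-z plane, 3 mm thick, corners clipped 2.5 mm. Crossbar: 8 mm high, 5 mm thick, 4 mm longer than the blade at each end. Neck to 22 mm above the origin, then the handle.
- scraper_b: Griddle scraper, looks the same as scraper_a in the drainer; origin, axes and heights as there. Black straight handle from 22 to 102 mm above the origin, 16 mm along x, 22 mm along y, on the blade's centre line. In the drainer the origin lies 78 mm above the counter, inside the box.
- scraper_c: Griddle scraper, looks the same as the others in the drainer; origin, axes and heights as there. The blades are 36, 46, 56 and 66 mm wide (along y), one of each among the four scrapers; which scraper has which is not known and does not show above the drainer. 80 to 190 g.
- scraper_d: Griddle scraper, looks the same as the others in the drainer; origin, axes, heights and handle as there.
- jar: Glass spice jar with a red twist cap, 47 mm across, 90 mm high, loose, standing between drainer and block; origin at the centre of its underside.
There are look-alikes about, which are no part of the job. What is shaped like the scraper_b but purple is not meant. Leave any orange look-alike of the scraper_c alone.

How it is judged:
On the way, in this order (a step that is already met when the one before it is completed fails the run):
1. a scraper is drawn up clear of the drainer (height (world z) of any of scraper_a, scraper_b, scraper_c, scraper_d above 0.15 m), for 0.05 s.
2. it hangs level by both ends of its crossbar in a slot of the block (((x of scraper_a in the frame of block between -0.075 and 0.075 m and y of scraper_a in the frame of block between -0.0025 and 0.0025 m and z of scraper_a in the frame of block between 0.094 and 0.101 m and angle between the y axis of scraper_a and the y axis of block, either way round below 0.04 rad) or (x of scraper_b in the frame of block between -0.075 and 0.075 m and y of scraper_b in the frame of block between -0.0025 and 0.0025 m and z of scraper_b in the frame of block between 0.094 and 0.101 m and angle between the y axis of scraper_b and the y axis of block, either way round below 0.04 rad) or (x of scraper_c in the frame of block between -0.075 and 0.075 m and y of scraper_c in the frame of block between -0.0025 and 0.0025 m and z of scraper_c in the frame of block between 0.094 and 0.101 m and angle between the y axis of scraper_c and the y axis of block, either way round below 0.04 rad) or (x of scraper_d in the frame of block between -0.075 and 0.075 m and y of scraper_d in the frame of block between -0.0025 and 0.0025 m and z of scraper_d in the frame of block between 0.094 and 0.101 m and angle between the y axis of scraper_d and the y axis of block, either way round below 0.04 rad))), for 0.2 s.
At the end, for the whole second after the job is handed in: The drainer's front scraper hangs at rest in the block slot that fits it: crossbar on the wood within 3 mm, not sunk in, centred within 2.5 mm, level within 0.04 rad; the others hang in the drainer within 10 mm, the jar stands within 20 mm of its start (((x of scraper_a in the frame of block between -0.075 and 0.075 m and y of scraper_a in the frame of block between -0.0025 and 0.0025 m and z of scraper_a in the frame of block between 0.094 and 0.101 m and angle between the y axis of scraper_a and the y axis of block, either way round below 0.04 rad and linear speed of scraper_a below 0.02 m/s and angular speed of scraper_a below 0.2 rad/s and x of each of scraper_b, scraper_c, scraper_d in the frame of drainer above -0.042 m and distance of each of scraper_b, scraper_c, scraper_d from where it was at the start of the episode below 0.01 m) or (x of scraper_b in the frame of block between -0.075 and 0.075 m and y of scraper_b in the frame of block between -0.0025 and 0.0025 m and z of scraper_b in the frame of block between 0.094 and 0.101 m and angle between the y axis of scraper_b and the y axis of block, either way round below 0.04 rad and linear speed of scraper_b below 0.02 m/s and angular speed of scraper_b below 0.2 rad/s and x of each of scraper_a, scraper_c, scraper_d in the frame of drainer above -0.042 m and distance of each of scraper_a, scraper_c, scraper_d from where it was at the start of the episode below 0.01 m) or (x of scraper_c in the frame of block between -0.075 and 0.075 m and y of scraper_c in the frame of block between -0.0025 and 0.0025 m and z of scraper_c in the frame of block between 0.094 and 0.101 m and angle between the y axis of scraper_c and the y axis of block, either way round below 0.04 rad and linear speed of scraper_c below 0.02 m/s and angular speed of scraper_c below 0.2 rad/s and x of each of scraper_a, scraper_b, scraper_d in the frame of drainer above -0.042 m and distance of each of scraper_a, scraper_b, scraper_d from where it was at the start of the episode below 0.01 m) or (x of scraper_d in the frame of block between -0.075 and 0.075 m and y of scraper_d in the frame of block between -0.0025 and 0.0025 m and z of scraper_d in the frame of block between 0.094 and 0.101 m and angle between the y axis of scraper_d and the y axis of block, either way round below 0.04 rad and linear speed of scraper_d below 0.02 m/s and angular speed of scraper_d below 0.2 rad/s and x of each of scraper_a, scraper_b, scraper_c in the frame of drainer above -0.042 m and distance of each of scraper_a, scraper_b, scraper_c from where it was at the start of the episode below 0.01 m)) and distance of jar from where it was at the start of the episode below 0.02 m and angle between jar's own z axis and vertical below 0.1 rad); the robot touches nothing.
It fails at once if a scraper is pressed, forced or dropped on the block with more than 45 N (contact force between any of scraper_a, scraper_b, scraper_c, scraper_d and block above 45 N).
It fails at once if a second scraper is disturbed (two of them moved more than 12 mm) (distance of each of scraper_a, scraper_b from where it was at the start of the episode above 0.012 m or distance of each of scraper_a, scraper_c from where it was at the start of the episode above 0.012 m or distance of each of scraper_a, scraper_d from where it was at the start of the episode above 0.012 m or distance of each of scraper_b, scraper_c from where it was at the start of the episode above 0.012 m or distance of each of scraper_b, scraper_d from where it was at the start of the episode above 0.012 m or distance of each of scraper_c, scraper_d from where it was at the start of the episode above 0.012 m).
It fails at once if the jar is knocked (moved more than 20 mm) (distance of jar from where it was at the start of the episode above 0.02 m).
It also fails if it takes over 48 s, if anything falls off the work surface, if the arm or the gripper's body presses on something with over 40 N, if the wrist force passes 120 N, or if a joint passes its speed limit or range.

## Working session

There is one attempt and no reset: what is moved stays moved. The work goes in short steps, Python scripts to look and compute and a tool call to move; the robot and the scene stay as the last step left them, time stands still between calls to the robot, and variables do not carry over. Pictures are saved under pics/ and viewed, at most 10 in all, crops included, and the job is handed in when it is done.

Besides the shell and the picture viewer there is one more tool, called after ">>>" as name([rows], argument=value, ...), one row to a line, values as JSON. play_rows: Moves the arm, as the interface text tells. Its arguments: {"type":"object","properties":{"commands":{"type":"array","items":{"type":"object","properties":{"rx":{"type":"number"},"ry":{"type":"number"},"rz":{"type":"number"},"dx":{"type":"number"},"dy":{"type":"number"},"dz":{"type":"number"},"grip":{"type":"number"}}}}},"required":["commands"]}

```bash
mkdir -p pics
cat > h.py <<'E'
import numpy as np, cv2
from workcell import readout, viewer, order, env
def K(c): return np.array([[c['fx'],0,c['cx']],[0,c['fy'],c['cy']],[0,0,1.]])
def onplane(c,uv,z):
    uv=np.array(uv,float).reshape(-1,1,2)
    n=cv2.undistortPoints(uv,K(c),np.array(c['D'])).reshape(-1,2)
    R=np.array(c['R']);t=np.array(c['t']);o=-R.T@t
    d=np.c_[n,np.ones(len(n))]@R
    z=np.broadcast_to(z,len(n))
    return o+d*((z-o[2])/d[:,2])[:,None]
def proj(c,X):
    R=np.array(c['R']);t=np.array(c['t'])
    return cv2.projectPoints(np.array(X,float).reshape(-1,3),cv2.Rodrigues(R)[0],t,K(c),np.array(c['D']))[0].reshape(-1,2)
E
python3 - <<'E'
from h import *
o=readout.get_obs();print(o['ee_pos'],o['ee_rot'],o['contact_force'],o['opening'])
for n in('scene','top'):
    cv2.imwrite(f'pics/{n}0.png',viewer.camera(n)); c=viewer.calibration(n); print(n,-np.array(c['R']).T@c['t'],c['fx'])
E
```

```text
[ 0.16969839 -0.54892387  0.23049742] [-8.42517962e-04  9.88785794e-01  1.49338306e-01 -1.18142080e-04] [0.19685841 0.4501407  0.06071595] 0.08551707127229526
scene [ 1.02043076 -0.09805315  0.86993956] 452.6991635766543
top [ 0.38964047 -0.06280079  0.93009309] 392.0610429996301
```

View pics/top0.png

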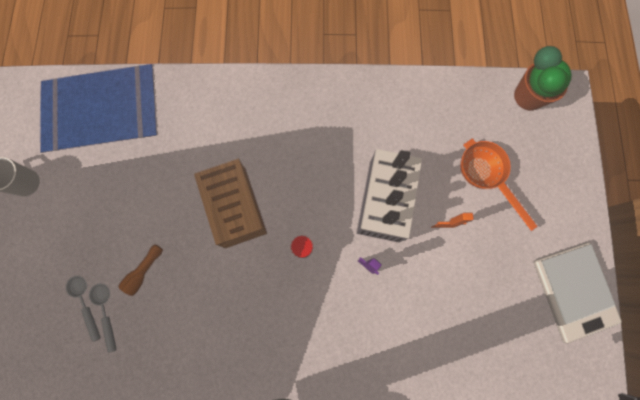

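View pics/scene0.png

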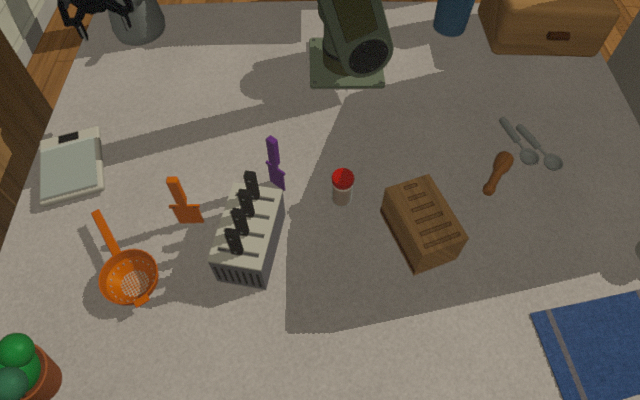

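The top view has the block at about (230,203), the jar cap at (302,247) and the drainer at (390,195). The front scraper is at about (390,217). I'll enlarge both for corner positions.

Run:
```python
from h import *
a=cv2.imread('pics/top0.png')
A=cv2.resize(a[150:255,185:275],None,fx=5.6,fy=5.6,interpolation=cv2.INTER_CUBIC)[:,:400]
A=cv2.resize(a[152:252,187:272],(425*1,500),interpolation=cv2.INTER_CUBIC)
B=cv2.resize(a[145:245,352:427],(375,500),interpolation=cv2.INTER_CUBIC)
cv2.imwrite('pics/crop.png',np.hstack([A,B]))
```

```text
(no output)
```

View pics/crop.png

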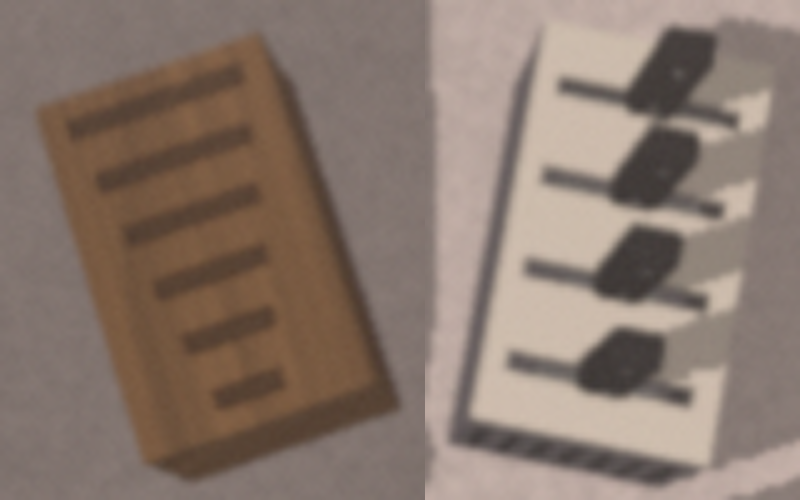

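Slot ends are read from the crop, so I'll fit both rigid poses.

```bash
cat > fit.py <<'E'
from h import *
from scipy.optimize import least_squares
def fit(cs,loc,uvs,g):
    def f(p):
        c_,s_=np.cos(p[2]),np.sin(p[2])
        X=np.c_[p[0]+c_*loc[:,0]-s_*loc[:,1],p[1]+s_*loc[:,0]+c_*loc[:,1],loc[:,2]]
        return (proj(cs,X)-uvs).ravel()
    r=least_squares(f,g);return r.x,r.fun
E
python3 - <<'E'
from fit import *
c=viewer.calibration('top')
b=np.array([[68,132],[242,74],[97,184],[250,132],[126,239],[259,190],[155,292],[267,252],[184,345],[274,314],[215,400],[284,376]])/5.-.4+[187,152]
xs=[67.5,40.5,13.5,-13.5,-40.5,-67.5];L=[78,68,58,48,38,28]
lb=np.array([[x,s*l/2,98] for x,l in zip(xs,L) for s in(1,-1)])/1e3
d=(np.array([[559,85],[738,122],[543,176],[722,211],[526,266],[706,303],[508,360],[690,398]])-[425,0])/5.-.4+[352,145]
ld=np.array([[x,s*41,100] for x in(63,21,-21,-63) for s in(1,-1)])/1e3
for l,u in((lb,b),(ld,d)):
    p,f=fit(c,l,u,[.45,.1,0]);print(p,np.degrees(p[2]),np.abs(f).max(),f.std())
    cc,s=np.cos(p[2]),np.sin(p[2])
    for x in sorted(set(l[:,0])): print(x,p[0]+cc*x,p[1]+s*x)
# front handle top centre
top=np.array([[620,362]]);print(onplane(c,(top-[425,0])/5-.4+[352,145],.18))
E
```

```text
[0.55650194 0.12719463 0.35350721] 20.25447131334912 0.7792308799978116 0.4603790923380008
-0.0675 0.493175845089642 0.10382678744319596
-0.0405 0.5185062817941248 0.11317392477824073
-0.0135 0.5438367184986077 0.12252106211328553
0.0135 0.5691671552030906 0.1318681994483303
0.0405 0.5944975919075735 0.1412153367833751
0.0675 0.6198280286120562 0.1505624741184199
[ 0.57542597 -0.22993937 -0.20263772] -11.610285888814772 0.5647817985530992 0.3605833822334088
-0.063 0.5137150065529642 -0.21726038700038888
-0.021 0.5548556502556394 -0.2257130455010931
0.021 0.5959962939583148 -0.23416570400179731
0.063 0.63713693766099 -0.24261836250250154
[[ 0.5085375  -0.21065516  0.18      ]]
```

>>> play_rows([
  {"dx": 40, "dy": 40, "dz": 15, "rz": -0.12},
  {"dx": 82, "dy": 80, "dz": 30, "rz": -0.25},
  {"dx": 124, "dy": 121, "dz": 45, "rz": -0.38},
  {"dx": 166, "dy": 162, "dz": 60, "rz": -0.5},
  {"dx": 208, "dy": 203, "dz": 60, "rz": -0.503},
])

```text
invalid input
```

>>> play_rows([
  {"dx": 42, "dy": 41},
  {"dx": 84, "dy": 82},
  {"dx": 124, "dy": 125},
  {"dx": 134, "dy": 131},
  {"dx": 134, "dy": 131},
])

```text
invalid input
```

Run:
```python
from h import *
o=readout.get_obs();print(o['time_s'],o['ee_pos'],o['ee_rot'],o['contact_force'])
c=viewer.calibration('wrist'); im=viewer.camera('wrist'); cv2.imwrite('pics/w1.png',im)
np.save('w1.npy',c,allow_pickle=True); print(-np.array(c['R']).T@c['t'],c['R'][2])
```

```text
0.1 [ 0.16968682 -0.54894424  0.23057119] [-7.75333506e-04  9.88786262e-01  1.49335577e-01 -1.12402128e-04] [ 0.69290444  0.14749928 -0.71033975]
[ 0.23565415 -0.52827097  0.3733885 ] [-0.26194253 -0.08005351 -0.96175753]
```

View pics/w1.png

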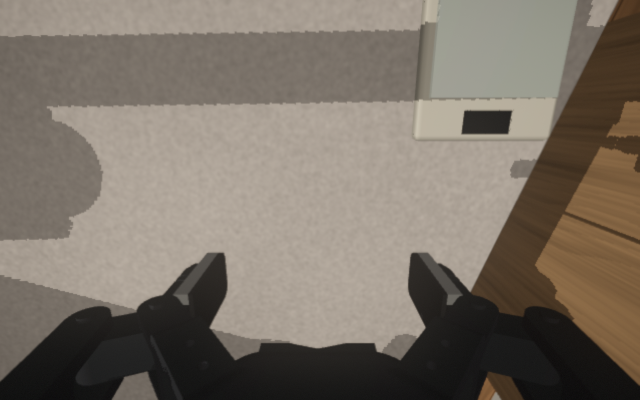

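The moves were refused, so the wrist view still shows the start pose (bare counter). All the fields are probably required.

>>> play_rows([
  {"dx": 40, "dy": 40, "dz": 15, "rx": 0, "ry": 0, "rz": -0.12, "grip": 85},
  {"dx": 82, "dy": 80, "dz": 30, "rx": 0, "ry": 0, "rz": -0.25, "grip": 85},
  {"dx": 124, "dy": 121, "dz": 45, "rx": 0, "ry": 0, "rz": -0.38, "grip": 85},
  {"dx": 166, "dy": 162, "dz": 60, "rx": 0, "ry": 0, "rz": -0.5, "grip": 85},
  {"dx": 208, "dy": 203, "dz": 60, "rx": 0, "ry": 0, "rz": -0.503, "grip": 85},
])

```text
time_s: 0.78
ee_pos: [0.3793, -0.3453, 0.2925]
ee_rot: [0.001, 0.995, -0.102, 0.001]
contact_force: [-0.0, -0.4, -0.5]
opening: 0.085
finger_force: 0.0
```

>>> play_rows([
  {"dx": 42, "dy": 41, "dz": 0, "rx": 0, "ry": 0, "rz": 0, "grip": 60},
  {"dx": 84, "dy": 82, "dz": 0, "rx": 0, "ry": 0, "rz": 0, "grip": 60},
  {"dx": 124, "dy": 125, "dz": 0, "rx": 0, "ry": 0, "rz": 0, "grip": 60},
  {"dx": 134, "dy": 131, "dz": 0, "rx": 0, "ry": 0, "rz": 0, "grip": 60},
  {"dx": 134, "dy": 131, "dz": 0, "rx": 0, "ry": 0, "rz": 0, "grip": 60},
])

```text
time_s: 1.4
ee_pos: [0.5119, -0.2153, 0.2908]
ee_rot: [0.0, 0.995, -0.101, -0.001]
contact_force: [0.2, -1.0, -0.4]
opening: 0.0598
finger_force: 0.0
```

Run:
```python
from h import *
o=readout.get_obs();print(o['time_s'],o['ee_pos'],o['ee_rot'],o['contact_force'])
c=viewer.calibration('wrist'); im=viewer.camera('wrist'); cv2.imwrite('pics/w2.png',im)
np.save('w2.npy',c,allow_pickle=True); print(-np.array(c['R']).T@c['t'],c['R'][2])
```

```text
1.4 [ 0.51187263 -0.21525443  0.29084281] [ 2.24919632e-04  9.94912102e-01 -1.00744482e-01 -6.39207574e-04] [ 0.16005714 -0.96833541 -0.37185511]
[ 0.5796366  -0.228674    0.43358396] [-0.26948056  0.05367396 -0.96150889]
```

View pics/w2.png

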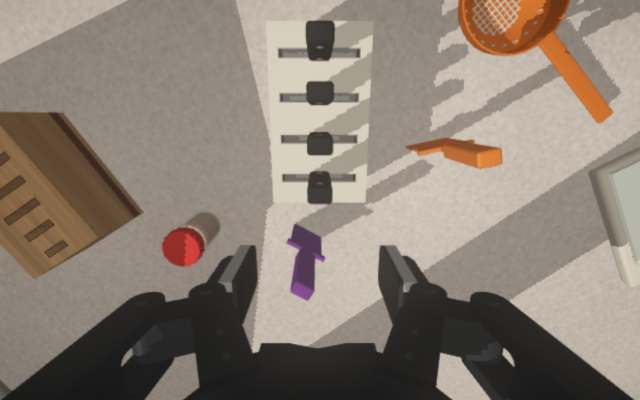

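The wrist view shows the drainer at (320,110), the front handle at (319,187), the purple decoy at (305,262), the jar cap at (183,246) and part of the block on the left. I'll enlarge the drainer.

Run:
```python
from h import *
a=cv2.imread('pics/w2.png')
A=cv2.resize(a[150:215,255:385],None,fx=6,fy=6,interpolation=cv2.INTER_CUBIC)
cv2.imwrite('pics/c2.png',A)
c=viewer.calibration('wrist')
for (x,y,t) in((.57543,-.22994,-.2026),):
    l=np.array([[x_,s*41,100] for x_ in(63,21,-21,-63) for s in(1,-1)]+[[-63,0,180],[-63,0,100]])/1e3
    X=np.c_[x+np.cos(t)*l[:,0]-np.sin(t)*l[:,1],y+np.sin(t)*l[:,0]+np.cos(t)*l[:,1],l[:,2]]
    print(proj(c,X).round(1))
```

```text
[[276.7  53.2]
 [359.3  53.2]
 [278.2  97.9]
 [357.7  97.9]
 [279.6 139.4]
 [356.3 139.4]
 [280.9 178. ]
 [355.  178. ]
 [318.3 196.3]
 [317.9 178. ]]
```

View pics/c2.png

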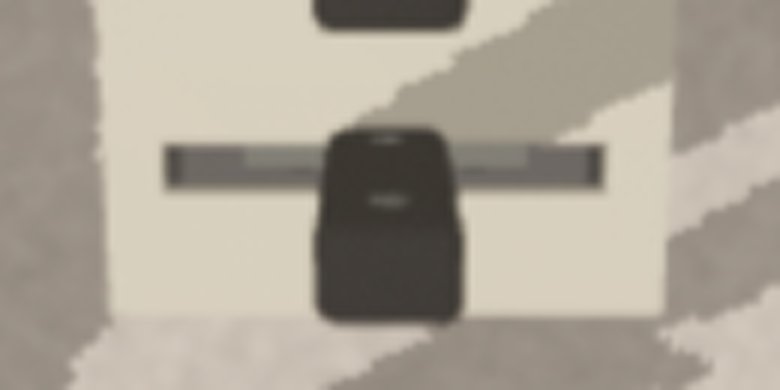

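The refit agrees within 1 px. The part of the crossbar visible in the slot is about 54 mm, which suggests a 46 mm blade; feeling the slots will confirm it. Descending to grasp.

>>> play_rows([
  {"dx": 2, "dy": -3, "dz": -50, "rx": 0, "ry": 0, "rz": 0, "grip": 60},
  {"dx": 2, "dy": -3, "dz": -100, "rx": 0, "ry": 0, "rz": 0, "grip": 60},
  {"dx": 2, "dy": -3, "dz": -140, "rx": 0, "ry": 0, "rz": 0, "grip": 60},
  {"dx": 2, "dy": -3, "dz": -160, "rx": 0, "ry": 0, "rz": 0, "grip": 60},
  {"dx": 2, "dy": -3, "dz": -160, "rx": 0, "ry": 0, "rz": 0, "grip": 60},
])

```text
time_s: 2.08
ee_pos: [0.5117, -0.2193, 0.13]
ee_rot: [-0.0, 0.995, -0.103, -0.002]
contact_force: [-0.2, 0.0, 1.0]
opening: 0.0601
finger_force: 0.0
```

>>> play_rows([
  {"dx": 0, "dy": 0, "dz": 0, "rx": 0, "ry": 0, "rz": 0, "grip": 10},
  {"dx": 0, "dy": 0, "dz": 0, "rx": 0, "ry": 0, "rz": 0, "grip": 10},
  {"dx": 0, "dy": 0, "dz": 0, "rx": 0, "ry": 0, "rz": 0, "grip": 10},
  {"dx": 0, "dy": 0, "dz": 0, "rx": 0, "ry": 0, "rz": 0, "grip": 10},
])

```text
time_s: 2.58
ee_pos: [0.5144, -0.2188, 0.1328]
ee_rot: [0.001, 0.995, -0.101, 0.001]
contact_force: [-0.9, -0.6, 7.4]
opening: 0.0213
finger_force: 58.7
```

>>> play_rows([
  {"dx": 0, "dy": 0, "dz": 5, "rx": 0, "ry": 0, "rz": 0, "grip": 10},
  {"dx": 0, "dy": 0, "dz": 25, "rx": 0, "ry": 0, "rz": 0, "grip": 10},
  {"dx": 0, "dy": 0, "dz": 60, "rx": 0, "ry": 0, "rz": 0, "grip": 10},
  {"dx": 0, "dy": 0, "dz": 100, "rx": 0, "ry": 0, "rz": 0, "grip": 10},
  {"dx": 0, "dy": 0, "dz": 125, "rx": 0, "ry": 0, "rz": 0, "grip": 10},
])

```text
time_s: 3.2
ee_pos: [0.5141, -0.2183, 0.2582]
ee_rot: [0.0, 0.995, -0.101, 0.001]
contact_force: [0.0, -0.1, -1.6]
opening: 0.0213
finger_force: 59.6
```

Run:
```python
from h import *
o=readout.get_obs();print(o['time_s'],o['ee_pos'],o['ee_rot'],o['contact_force'],o['opening'])
```

```text
3.2 [ 0.51412767 -0.21833161  0.25818993] [ 2.67500399e-04  9.94853379e-01 -1.01320800e-01  8.82342480e-04] [ 0.04360322 -0.07592362 -1.56599881] 0.021343453669625014
```

>>> play_rows([
  {"dx": -4, "dy": 40, "dz": 10, "rx": 0, "ry": 0, "rz": 0.07, "grip": 10},
  {"dx": -8, "dy": 95, "dz": 10, "rx": 0, "ry": 0, "rz": 0.16, "grip": 10},
  {"dx": -12, "dy": 150, "dz": 10, "rx": 0, "ry": 0, "rz": 0.25, "grip": 10},
  {"dx": -15, "dy": 205, "dz": 10, "rx": 0, "ry": 0, "rz": 0.35, "grip": 10},
  {"dx": -18, "dy": 255, "dz": 10, "rx": 0, "ry": 0, "rz": 0.45, "grip": 10},
])

```text
time_s: 3.82
ee_pos: [0.4951, 0.0385, 0.2662]
ee_rot: [-0.0, 0.992, 0.125, -0.0]
contact_force: [1.1, -0.4, -2.3]
opening: 0.0212
finger_force: 59.6
```

>>> play_rows([
  {"dx": -1, "dy": 40, "dz": 0, "rx": 0, "ry": 0, "rz": 0.07, "grip": 10},
  {"dx": -3, "dy": 67, "dz": 0, "rx": 0, "ry": 0, "rz": 0.106, "grip": 10},
  {"dx": -3, "dy": 67, "dz": 0, "rx": 0, "ry": 0, "rz": 0.106, "grip": 10},
  {"dx": -3, "dy": 67, "dz": 0, "rx": 0, "ry": 0, "rz": 0.106, "grip": 10},
])

```text
time_s: 4.32
ee_pos: [0.4926, 0.1032, 0.2661]
ee_rot: [0.0, 0.984, 0.175, -0.0]
contact_force: [-0.5, 0.9, -1.7]
opening: 0.0208
finger_force: 59.8
```

Run:
```python
from h import *
o=readout.get_obs();print(o['time_s'],o['ee_pos'],o['ee_rot'],o['contact_force'])
c=viewer.calibration('wrist'); im=viewer.camera('wrist'); cv2.imwrite('pics/w3.png',im)
np.save('w3.npy',c,allow_pickle=True)
cv2.imwrite('pics/w3b.png',cv2.resize(im[0:290,120:520],None,fx=2,fy=2,interpolation=cv2.INTER_CUBIC))
cv2.imwrite('pics/top3.png',viewer.camera('top'));cv2.imwrite('pics/scene3.png',viewer.camera('scene'))
```

```text
4.325 [0.49263691 0.10316239 0.26614615] [ 3.26680425e-04  9.84499756e-01  1.75385343e-01 -3.24764004e-04] [-0.5128838   0.86348822 -1.70302801]
```

View pics/w3b.png

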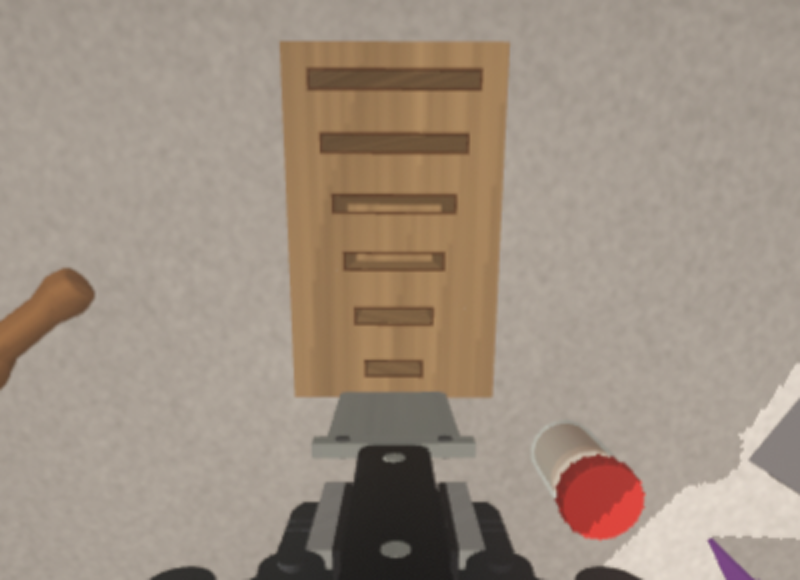

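The image is clear: six slots with midline at about column 394, the crossbar at (312–476, 447), and the blade's lower edge at (341–446, 393). I'll fit the block and the held blade in the same image.

Run:
```python
from fit import *
c=np.load('w3.npy',allow_pickle=True).item()
V=lambda a:np.array(a,float)/2-.25+[120,0]
xs=[67.5,40.5,13.5,-13.5,-40.5,-67.5];L=[78,68,58,48,38,28]
lb=np.array([[x,s*l/2,98] for x,l in zip(xs,L) for s in(1,-1)]+[[83,52,98],[83,-52,98],[-83,52,98],[-83,-52,98]])/1e3
uv=V([[307,79],[482,79],[320,143],[469,143],[332,204],[457,204],[344,261],[445,261],[354,316],[434,316],[365,368],[423,368],[280,42],[510,42],[294,397],[494,397]])
p,f=fit(c,lb,uv,[.55,.12,.35]);print(p,np.degrees(p[2]),f.reshape(-1,2).round(1).tolist())
cc,s=np.cos(p[2]),np.sin(p[2])
tcp=np.array([.49264,.10316])
def loc(X): d=np.asarray(X)[:2]-p[:2];return np.array([cc*d[0]+s*d[1],-s*d[0]+cc*d[1]])*1e3
print('tcp loc',loc(tcp), 'tool yaw',np.degrees(2*np.arctan2(.175385,.9845)))
for z in(.2115,.2195):
  e=onplane(c,V([[312,447],[476,447]]),z);print('xbar',[loc(q) for q in e],np.linalg.norm(e[0]-e[1]))
e=onplane(c,V([[341,393],[446,393]]),.1464);print('blade',[loc(q) for q in e],np.linalg.norm(e[0]-e[1]))
for x in(-67.5,-40.5,-13.5): print(x,p[0]+cc*x/1e3,p[1]+s*x/1e3)
```

```text
[0.55699897 0.12745897 0.35137547] 20.13233136639397 [[1.2, 0.1], [-1.1, 0.3], [1.1, -0.0], [-1.1, 0.2], [1.1, -0.2], [-1.2, -0.1], [0.9, 0.1], [-1.1, 0.2], [1.4, -0.0], [-1.1, 0.0], [1.1, 0.1], [-0.9, 0.1], [-0.4, -0.6], [0.1, -0.3], [0.6, -0.0], [-0.5, 0.1]]
tcp loc [-68.79010027  -0.66262297] tool yaw 20.20212548788264
xbar [array([-70.22226128,  28.01715119]), array([-70.13459723, -27.99559599])] 0.056012815781013386
xbar [array([-67.35769794,  26.881533  ]), array([-67.27358676, -26.86112041])] 0.0537427192285209
blade [array([-68.1703858 ,  23.52622656]), array([-68.0929577 , -22.97163978])] 0.04649793080455315
-67.5 0.49362320747169347 0.10422617586857168
-40.5 0.5189735123121431 0.11351929399416748
-13.5 0.5443238171525927 0.12281241211976329
```

>>> play_rows([
  {"dx": 0.5, "dy": 0.3, "dz": -22, "rx": 0, "ry": 0, "rz": 0, "grip": 10},
  {"dx": 0.5, "dy": 0.3, "dz": -38, "rx": 0, "ry": 0, "rz": 0, "grip": 10},
  {"dx": 0.5, "dy": 0.3, "dz": -40, "rx": 0, "ry": 0, "rz": 0, "grip": 10},
  {"dx": 0.5, "dy": 0.3, "dz": -42, "rx": 0, "ry": 0, "rz": 0, "grip": 10},
  {"dx": 0.5, "dy": 0.3, "dz": -44, "rx": 0, "ry": 0, "rz": 0, "grip": 10},
])

```text
time_s: 5.1
ee_pos: [0.4938, 0.1038, 0.223]
ee_rot: [0.0, 0.985, 0.175, 0.001]
contact_force: [0.3, -0.4, -1.8]
opening: 0.0213
finger_force: 59.6
```

>>> play_rows([
  {"dx": 0, "dy": 0, "dz": -1.2, "rx": 0, "ry": 0, "rz": 0, "grip": 10},
  {"dx": 0, "dy": 0, "dz": -2.4, "rx": 0, "ry": 0, "rz": 0, "grip": 10},
  {"dx": 0, "dy": 0, "dz": -3.6, "rx": 0, "ry": 0, "rz": 0, "grip": 10},
  {"dx": 0, "dy": 0, "dz": -4.8, "rx": 0, "ry": 0, "rz": 0, "grip": 10},
  {"dx": 0, "dy": 0, "dz": -5, "rx": 0, "ry": 0, "rz": 0, "grip": 10},
])

```text
time_s: 5.72
ee_pos: [0.4934, 0.104, 0.2178]
ee_rot: [0.0, 0.984, 0.176, 0.0]
contact_force: [-0.8, 0.9, 1.9]
opening: 0.0215
finger_force: 60.3
```

>>> play_rows([
  {"dx": 0, "dy": 0, "dz": -1, "rx": 0, "ry": 0, "rz": 0, "grip": 10},
  {"dx": 0, "dy": 0, "dz": -1.5, "rx": 0, "ry": 0, "rz": 0, "grip": 10},
])

```text
time_s: 5.98
ee_pos: [0.4937, 0.1041, 0.2176]
ee_rot: [-0.0, 0.984, 0.175, 0.001]
contact_force: [-2.1, 0.9, 11.0]
opening: 0.0213
finger_force: 61.1
```

The shortest slot refused it at 11 N. Next slot.

>>> play_rows([
  {"dx": 0, "dy": 0, "dz": 7, "rx": 0, "ry": 0, "rz": 0, "grip": 10},
  {"dx": 12.7, "dy": 4.6, "dz": 8, "rx": 0, "ry": 0, "rz": 0, "grip": 10},
  {"dx": 25.4, "dy": 9.3, "dz": 8, "rx": 0, "ry": 0, "rz": 0, "grip": 10},
  {"dx": 25.4, "dy": 9.3, "dz": 6, "rx": 0, "ry": 0, "rz": 0, "grip": 10},
  {"dx": 25.4, "dy": 9.3, "dz": 4, "rx": 0, "ry": 0, "rz": 0, "grip": 10},
])

```text
time_s: 6.6
ee_pos: [0.5185, 0.1132, 0.2191]
ee_rot: [0.0, 0.984, 0.176, -0.001]
contact_force: [-1.5, -0.5, -1.7]
opening: 0.0214
finger_force: 59.7
```

>>> play_rows([
  {"dx": 0, "dy": 0, "dz": -1.2, "rx": 0, "ry": 0, "rz": 0, "grip": 10},
  {"dx": 0, "dy": 0, "dz": -2.4, "rx": 0, "ry": 0, "rz": 0, "grip": 10},
  {"dx": 0, "dy": 0, "dz": -3.4, "rx": 0, "ry": 0, "rz": 0, "grip": 10},
  {"dx": 0, "dy": 0, "dz": -4, "rx": 0, "ry": 0, "rz": 0, "grip": 10},
  {"dx": 0, "dy": 0, "dz": -4, "rx": 0, "ry": 0, "rz": 0, "grip": 10},
])

```text
time_s: 7.22
ee_pos: [0.5187, 0.1132, 0.2173]
ee_rot: [0.0, 0.984, 0.175, 0.001]
contact_force: [-1.1, 0.6, 7.6]
opening: 0.0214
finger_force: 60.8
```

The second slot also refused, at 7.6 N at the same height. On to the third (48 mm).

>>> play_rows([
  {"dx": 0, "dy": 0, "dz": 7, "rx": 0, "ry": 0, "rz": 0, "grip": 10},
  {"dx": 12.7, "dy": 4.6, "dz": 8, "rx": 0, "ry": 0, "rz": 0, "grip": 10},
  {"dx": 25.4, "dy": 9.2, "dz": 8, "rx": 0, "ry": 0, "rz": 0, "grip": 10},
  {"dx": 25.4, "dy": 9.2, "dz": 6, "rx": 0, "ry": 0, "rz": 0, "grip": 10},
  {"dx": 25.4, "dy": 9.2, "dz": 4, "rx": 0, "ry": 0, "rz": 0, "grip": 10},
])

```text
time_s: 7.85
ee_pos: [0.5439, 0.1224, 0.2191]
ee_rot: [0.0, 0.984, 0.176, -0.001]
contact_force: [0.2, -0.2, -1.9]
opening: 0.0212
finger_force: 59.7
```

>>> play_rows([
  {"dx": 0, "dy": 0, "dz": -1.2, "rx": 0, "ry": 0, "rz": 0, "grip": 10},
  {"dx": 0, "dy": 0, "dz": -2.4, "rx": 0, "ry": 0, "rz": 0, "grip": 10},
  {"dx": 0, "dy": 0, "dz": -3.4, "rx": 0, "ry": 0, "rz": 0, "grip": 10},
  {"dx": 0, "dy": 0, "dz": -4.5, "rx": 0, "ry": 0, "rz": 0, "grip": 10},
  {"dx": 0, "dy": 0, "dz": -4.5, "rx": 0, "ry": 0, "rz": 0, "grip": 10},
])

```text
time_s: 8.48
ee_pos: [0.544, 0.1224, 0.2153]
ee_rot: [0.0, 0.984, 0.176, -0.0]
contact_force: [0.5, -0.1, -1.2]
opening: 0.0211
finger_force: 59.7
```

It enters with no resistance. Lowering.

>>> play_rows([
  {"dx": 0, "dy": 0, "dz": -2, "rx": 0, "ry": 0, "rz": 0, "grip": 10},
  {"dx": 0, "dy": 0, "dz": -4, "rx": 0, "ry": 0, "rz": 0, "grip": 10},
  {"dx": 0, "dy": 0, "dz": -6, "rx": 0, "ry": 0, "rz": 0, "grip": 10},
  {"dx": 0, "dy": 0, "dz": -8, "rx": 0, "ry": 0, "rz": 0, "grip": 10},
  {"dx": 0, "dy": 0, "dz": -10, "rx": 0, "ry": 0, "rz": 0, "grip": 10},
])

```text
time_s: 9.1
ee_pos: [0.5441, 0.1224, 0.2052]
ee_rot: [0.0, 0.984, 0.176, -0.0]
contact_force: [-0.0, 0.0, -1.9]
opening: 0.0216
finger_force: 59.7
```

>>> play_rows([
  {"dx": 0, "dy": 0, "dz": -3, "rx": 0, "ry": 0, "rz": 0, "grip": 10},
  {"dx": 0, "dy": 0, "dz": -6, "rx": 0, "ry": 0, "rz": 0, "grip": 10},
  {"dx": 0, "dy": 0, "dz": -9, "rx": 0, "ry": 0, "rz": 0, "grip": 10},
  {"dx": 0, "dy": 0, "dz": -12, "rx": 0, "ry": 0, "rz": 0, "grip": 10},
  {"dx": 0, "dy": 0, "dz": -15, "rx": 0, "ry": 0, "rz": 0, "grip": 10},
])

```text
time_s: 9.72
ee_pos: [0.5441, 0.1224, 0.1901]
ee_rot: [0.0, 0.984, 0.175, -0.0]
contact_force: [0.3, 0.4, -1.6]
opening: 0.0212
finger_force: 59.7
```

>>> play_rows([
  {"dx": 0, "dy": 0, "dz": -4, "rx": 0, "ry": 0, "rz": 0, "grip": 10},
  {"dx": 0, "dy": 0, "dz": -8, "rx": 0, "ry": 0, "rz": 0, "grip": 10},
  {"dx": 0, "dy": 0, "dz": -12, "rx": 0, "ry": 0, "rz": 0, "grip": 10},
  {"dx": 0, "dy": 0, "dz": -16, "rx": 0, "ry": 0, "rz": 0, "grip": 10},
  {"dx": 0, "dy": 0, "dz": -20, "rx": 0, "ry": 0, "rz": 0, "grip": 10},
])

```text
time_s: 10.35
ee_pos: [0.5441, 0.1224, 0.1701]
ee_rot: [0.0, 0.984, 0.175, 0.0]
contact_force: [0.6, -0.9, -0.9]
opening: 0.0212
finger_force: 59.7
```

>>> play_rows([
  {"dx": 0, "dy": 0, "dz": -3, "rx": 0, "ry": 0, "rz": 0, "grip": 10},
  {"dx": 0, "dy": 0, "dz": -6, "rx": 0, "ry": 0, "rz": 0, "grip": 10},
  {"dx": 0, "dy": 0, "dz": -9, "rx": 0, "ry": 0, "rz": 0, "grip": 10},
  {"dx": 0, "dy": 0, "dz": -11, "rx": 0, "ry": 0, "rz": 0, "grip": 10},
  {"dx": 0, "dy": 0, "dz": -13, "rx": 0, "ry": 0, "rz": 0, "grip": 10},
])

```text
time_s: 10.98
ee_pos: [0.5441, 0.1224, 0.1572]
ee_rot: [0.0, 0.984, 0.175, 0.0]
contact_force: [0.5, -0.1, -1.7]
opening: 0.0212
finger_force: 59.7
```

>>> play_rows([
  {"dx": 0, "dy": 0, "dz": -1.2, "rx": 0, "ry": 0, "rz": 0, "grip": 10},
  {"dx": 0, "dy": 0, "dz": -2.4, "rx": 0, "ry": 0, "rz": 0, "grip": 10},
  {"dx": 0, "dy": 0, "dz": -3.6, "rx": 0, "ry": 0, "rz": 0, "grip": 10},
  {"dx": 0, "dy": 0, "dz": -4.5, "rx": 0, "ry": 0, "rz": 0, "grip": 10},
  {"dx": 0, "dy": 0, "dz": -4.5, "rx": 0, "ry": 0, "rz": 0, "grip": 10},
])

```text
time_s: 11.6
ee_pos: [0.5441, 0.1224, 0.153]
ee_rot: [0.0, 0.984, 0.175, 0.0]
contact_force: [0.1, -0.4, -0.3]
opening: 0.021
finger_force: 59.9
```

>>> play_rows([
  {"dx": 0, "dy": 0, "dz": -0.5, "rx": 0, "ry": 0, "rz": 0, "grip": 10},
  {"dx": 0, "dy": 0, "dz": -0.8, "rx": 0, "ry": 0, "rz": 0, "grip": 10},
])

```text
time_s: 11.85
ee_pos: [0.5443, 0.1225, 0.1527]
ee_rot: [0.0, 0.984, 0.175, 0.0]
contact_force: [-1.6, 0.3, 4.8]
opening: 0.0214
finger_force: 60.5
```

Seated on the crossbar at 4.8 N and the expected height. Releasing.

>>> play_rows([
  {"dx": 0, "dy": 0, "dz": 0, "rx": 0, "ry": 0, "rz": 0, "grip": 26},
  {"dx": 0, "dy": 0, "dz": 0, "rx": 0, "ry": 0, "rz": 0, "grip": 50},
  {"dx": 0, "dy": 0, "dz": 0, "rx": 0, "ry": 0, "rz": 0, "grip": 60},
  {"dx": 0, "dy": 0, "dz": 0, "rx": 0, "ry": 0, "rz": 0, "grip": 60},
])

```text
time_s: 12.35
ee_pos: [0.5441, 0.1224, 0.1519]
ee_rot: [0.0, 0.984, 0.175, -0.0]
contact_force: [0.4, -0.3, -0.4]
opening: 0.0601
finger_force: 0.0
```

>>> play_rows([
  {"dx": 0, "dy": 0, "dz": 15, "rx": 0, "ry": 0, "rz": 0, "grip": 60},
  {"dx": 0, "dy": 0, "dz": 50, "rx": 0, "ry": 0, "rz": 0, "grip": 60},
  {"dx": 0, "dy": 0, "dz": 95, "rx": 0, "ry": 0, "rz": 0, "grip": 60},
  {"dx": -30, "dy": -10, "dz": 130, "rx": 0, "ry": 0, "rz": 0, "grip": 60},
  {"dx": -70, "dy": -25, "dz": 140, "rx": 0, "ry": 0, "rz": 0, "grip": 60},
])

```text
time_s: 12.98
ee_pos: [0.475, 0.0976, 0.2955]
ee_rot: [0.0, 0.984, 0.176, 0.003]
contact_force: [-0.2, 0.2, -0.3]
opening: 0.06
finger_force: 0.0
```

>>> play_rows([
  {"dx": -30, "dy": -10, "dz": 0, "rx": 0, "ry": 0, "rz": 0, "grip": 60},
  {"dx": -30, "dy": -10, "dz": 0, "rx": 0, "ry": 0, "rz": 0, "grip": 60},
  {"dx": -30, "dy": -10, "dz": 0, "rx": 0, "ry": 0, "rz": 0, "grip": 60},
])

```text
time_s: 13.35
ee_pos: [0.4448, 0.0876, 0.2929]
ee_rot: [0.0, 0.984, 0.175, 0.001]
contact_force: [0.6, 0.1, -0.1]
opening: 0.0603
finger_force: 0.0
```

Run:
```python
from h import *
o=readout.get_obs();print(o['time_s'],o['ee_pos'],o['contact_force'])
w=viewer.camera('wrist');s=viewer.camera('scene')
A=cv2.resize(w[0:200,100:500],(800,400));B=cv2.resize(s[120:270,200:500],(400,200))
cv2.imwrite('pics/end.png',np.vstack([A,np.hstack([B,np.zeros((200,400,3),np.uint8)])]))
```

```text
13.35 [0.44478633 0.08757067 0.29289354] [ 0.56720609  0.0900867  -0.07133011]
```

View pics/end.png

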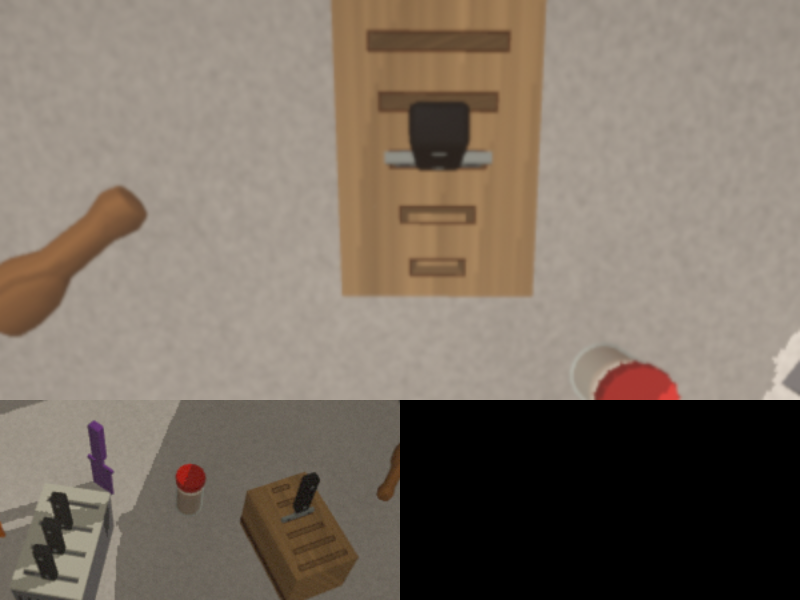

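The scraper hangs in the third slot. Its crossbar (385–491, row 158) rests across both slot ends, centred and level. The other three scrapers and the jar have not moved. Handing in.

```bash
python3 -c "
from workcell import order
print(order.job_done())"
```

```text
the job is handed in; nothing more can be done
None
```

The front scraper hangs level in the block's third slot (48 mm) after the 28 and 38 mm slots refused it. It is released, the other scrapers and the jar look undisturbed in the final pictures, and the job is handed in; no verdict came back.

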